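# Test the wide trip unit and set its lever again

## Task

Carry out the routine test of the wider of the two electrical trip units on the bench: press its round test button so that its lever drops, then lift the lever back upright until it latches and stays up by itself. Leave the narrower unit untripped.

Things in the scene. Friction and masses are not known exactly. Their poses are not given: they have to be found in the camera images.
- wide_unit: The trip unit to test: grey box fixed on a dark steel foot, body 72 mm wide (y), 104 long (x, -65 to +39), flat top 55 mm above the bench; three brass terminal screws on a low rear step. Origin under the middle of its foot, z up, front (-x) roughly to the robot; lever in front, button behind. The other unit looks alike but is 40 mm wide with one screw; they may swap sides.
- wide_button_top (a point): Middle of the top of the wide unit's test button: round, black, 22 mm across, 12 mm proud of the box top, 36 mm behind the unit's origin. Goes straight down 7 mm on a spring (1.5 N at first, 5 N fully down); about 3 mm frees the lever; hold it down a few tenths of a second. It also dips while the lever is lifted into its latch, then springs back.
- wide_lever_grip (a point): Middle of the black cross bar on the wide unit's lever: round, 14 mm thick, 26 mm long along the unit's y, 60 mm from the hinge on a stem 12 mm wide. The point turns with the lever: y along the bar, z from the hinge out along the stem. The bar can be pinched by its two ends from above and turns about its length in the fingers.
- wide_lever (a joint): Lever angle (rad). Hinge along the unit's y, 45 mm in front of its origin, 63 mm above the bench. 0 = upright, latched; grows as it drops to the front, to 1.05 = fully dropped (bar 97 mm before the origin, 93 mm above the bench). To latch, lift it past upright towards its stop at -0.12; it then rests near 0. Unlatched it falls by spring and weight; lifting takes 1 to 5 N.
- wide_button (a joint): How far the wide unit's test button is pressed (m): 0 = out, 0.007 = fully down.
- narrow_lever (a joint): Angle of the narrow unit's lever (rad), as for the wide one: 0 = upright and latched, 1.05 = dropped. It starts upright and is to stay so.

How it is judged:
By the outcome, as a careful person would: the job done as asked, in the order asked, and still so for the second after the job is handed in, with the robot touching nothing.
It also fails if it takes over 38 s, if anything falls off the work surface, if the arm or the gripper's body presses on something with over 40 N, if the wrist force passes 120 N, or if a joint passes its speed limit or range.

## Robot

A 6-joint arm with a two-finger parallel gripper is mounted at the origin on the work surface; the furniture and walls round the work are solid. World frame = base frame: x ahead of the robot, y to its left, z up, the work surface at z = 0. Lengths are in mm, angles in rad, forces in N, time in s.
With the tool pointing down it reaches from about 300 to 775 mm from the base axis. Payload 14.6 kg.
Tool frame: the origin (TCP) lies between the finger pads; the fingertips stand 22 mm ahead of it and the grasp point (between the pads) lies 3 mm ahead of it (manip.tcp_to_tips is the distance from the TCP to the fingertips, in mm); y points along the fingers, z is the direction in which the jaws open and shut, and the axes are right-handed (so a half turn about y gives the same grasp; the last joint's range is limited). The gripper opens to 94 mm and grips with 3 to 60 N. Pads are 16 mm wide; open, the fingers measure 119 mm over their backs; the gripper's body (75 mm by 177 mm) begins 78 mm behind the grasp point.
Start: joints at [-1.354, 0.3, 1.521, -0, 1.321, -0.067], TCP at [153.996, -527.991, 227.446] pointing down, gripper open.
Joint ranges: [-3.03, 3.03], [-0.79, 2.21], [0.23, 2.52], [-1.04, 4.18], [0, 3.07], [-2.55, 2.55]. Speed limits (rad/s): [2.22, 2.22, 2.57, 3.14, 3.14, 3.14].

## Interface

Orientations are given as [roll, pitch, yaw] about the fixed x, y, z axes, in that order (R = Rz(yaw) Ry(pitch) Rx(roll)).
In Python, from cell import manip gives the robot as it stands.
- The arm moves only by the shell command python3 -m jog 'ROWS' [OPENING] [FORCE]. ROWS is JSON, one flat list of numbers, 6 for each row, row after row: the shift along the tool's x, y, z in mm, then the turn, a rotation vector about the tool's x, y, z in degrees. A call has 1 to 10 rows; each row is the pose to reach, as a shift and turn from the pose commanded when the call began, along the tool's axes at that moment; what a row does not reach only later rows make up. A row lasts 1/12 s, in which the tool goes at most 41.7 mm and 7.16 degrees, less where a joint would pass 70% of its speed; a pose out of reach is approached as far as the arm can. A call with a gripper value outside its range is refused whole. OPENING is the finger opening in mm, from 0 to 94, set as the call begins (- or left out, the last holds). The fingers move at their own pace and stop on an object; FORCE is the grip in N (left out, the last holds). Time passes only in rows, so rows that repeat a pose let the fingers close. It gives the time, the measured TCP pose, the force and the opening at its end, in the units of the state.
- manip.read_state(): the state, without advancing time (a new reading comes with each control period).
- manip.camera(name): name is "scene" or "top"; returns a dict with "img" (420x560x3 uint8, red, green, blue), "intrinsics" (3x3 intrinsics, pixels), "origin" and "orientation" of the camera in the world. Camera axes: x right, y down, z forward; pixel columns grow to the right and rows downward; lengths in mm; the calibration is good to about 2 mm. A picture is of the moment at which its call begins. There is no depth.
- manip.sign_off(): hands the job in, once; it reports no verdict.
Trained networks look in a picture, given as the dict that the camera call returned (one of the last four; its "shot" number tells which), for a name from the list of things; names that differ only in an ending like _2 or _b are one class to them, and where a whole thing is asked for, a point or a joint stands for the part that bears it (a point fixed in the world has none). Each returns a list of dicts, best first, with "score" (0 to 1); they miss things now and then, are a little off and sometimes report something else, mostly with a low value. They report only what shows in the picture. A call takes as long as a camera call.
- manip.masks_of(thing, picture): "pixels" (420x560 bool, what is visible of it) and "xy" ([column, row] in pixels, amid what is visible of it).
- manip.tip_of(thing, picture): "xy" ([column, row] in pixels: a listed point, or the origin of a listed thing).
The state is a dict: "clock": time; "joints": joint angles; "qd": joint speeds; "effort": joint torques, N m; "eef_pos": TCP position; "eef_rot": TCP orientation; "wrist_force": force on the tool from outside, world axes, zero at the start; "moment": the same for the moment, N m; "finger_gap": finger opening in mm.
Only numpy, scipy, OpenCV 4.12 (cv2) and the standard library are available. Lean on these libraries where they do the work, as an engineer would, in place of code of your own. Each camera call takes 0.05 s, during which the arm holds its last target.

## Working session

There is one attempt and no reset: what is moved stays moved. The work goes in short steps, Python scripts to look and compute and a shell command to move; the robot and the scene stay as the last step left them, time stands still between calls to the robot, and variables do not carry over. Pictures are saved under pics/ and viewed, and the job is handed in when it is done.

```bash
ls; mkdir -p pics; cat > h.py <<'E'
import numpy as np, cv2
from scipy.spatial.transform import Rotation as R
from cell import manip
def proj(c,P):
    K=np.array(c["intrinsics"]);o=np.array(c["origin"]);Q=np.array(c["orientation"])
    if Q.shape!=(3,3): Q=R.from_euler('xyz',Q).as_matrix()
    p=(np.atleast_2d(P)-o)@Q; u=p@K.T; return u[:,:2]/u[:,2:]
def ray(c,xy):
    K=np.array(c["intrinsics"]);o=np.array(c["origin"]);Q=np.array(c["orientation"])
    if Q.shape!=(3,3): Q=R.from_euler('xyz',Q).as_matrix()
    d=Q@np.linalg.solve(K,[xy[0],xy[1],1]); return o,d/np.linalg.norm(d)
def at_z(c,xy,z):
    o,d=ray(c,xy); return o+d*(z-o[2])/d[2]
def tri(a,b):
    A=0;B=0
    for o,d in (a,b):
        M=np.eye(3)-np.outer(d,d);A=A+M;B=B+M@o
    return np.linalg.solve(A,B)
def save(c,n): cv2.imwrite('pics/'+n,c["img"][:,:,::-1])
def rel(s,P): # world point in tool axes
    return R.from_euler('xyz',s["eef_rot"]).as_matrix().T@(np.array(P)-s["eef_pos"])
E
python3 - <<'E'
from h import *
np.set_printoptions(precision=2,suppress=True)
s=manip.read_state(); print(s); 
print(R.from_euler('xyz',s["eef_rot"]).as_matrix())
cs={n:manip.camera(n) for n in("scene","top")}
for n,c in cs.items():
    save(c,n+'0.png'); print(n,c["origin"],c["orientation"])
    for t in("wide_unit","wide_button_top","wide_lever_grip"):
        r=manip.tip_of(t,c); print(t,[(np.round(x["xy"],1),round(x["score"],2)) for x in r])
    for t in("wide_unit","narrow_lever"):
        r=manip.masks_of(t,c); print('m',t,[(np.round(x["xy"],1),round(x["score"],2)) for x in r])
print(manip.tcp_to_tips,manip.read_state()["clock"])
E
```

```text
pics
{'clock': 0.0, 'joints': array([-1.35,  0.3 ,  1.52, -0.  ,  1.32, -0.07]), 'qd': array([ 0., -0., -0., -0., -0.,  0.]), 'effort': array([  0.  , -53.18, -35.27,   0.07,   0.02,  -0.  ]), 'eef_pos': array([ 153.95, -527.78,  226.9 ]), 'eef_rot': array([-1.57,  0.  , -2.86]), 'wrist_force': array([ 0.17,  0.49, -0.22]), 'moment': array([-0.  , -0.01,  0.01]), 'finger_gap': 93.93339151726737}
[[-0.96 -0.    0.28]
 [-0.28  0.   -0.96]
 [-0.   -1.   -0.  ]]
scene [ 259.29 -605.95  765.43] [-2.44 -0.02 -0.53]
wide_unit [(array([252. , 216.2]), 0.78)]
wide_button_top [(array([267.2, 191.4]), 0.45)]
wide_lever_grip [(array([267.1, 191.2]), 0.53), (array([227.7, 184.6]), 0.46)]
m wide_unit [(array([246.2, 210.3]), 0.96)]
m narrow_lever [(array([323.1, 285.7]), 0.8)]
top [ 416.1  -154.9   930.36] [-2.99  0.01 -1.6 ]
wide_unit [(array([240.8, 213.4]), 0.68)]
wide_button_top [(array([238.3, 190.7]), 0.39)]
wide_lever_grip [(array([228.6, 232.8]), 0.52)]
m wide_unit [(array([238.2, 215.9]), 0.81)]
m narrow_lever []
22.0 0.6
```

View pics/scene0.png

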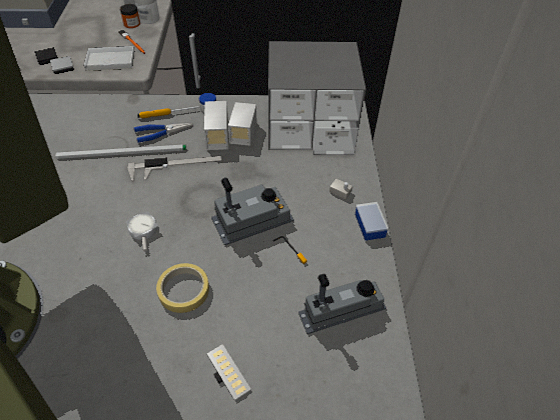

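View pics/top0.png

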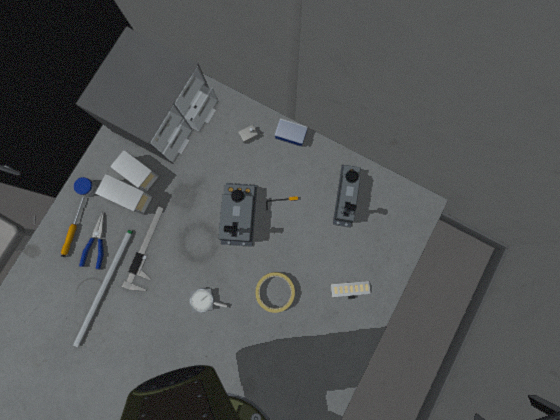

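```bash
python3 - <<'E'
import cv2
a=cv2.imread('pics/scene0.png')[130:330,170:380];b=cv2.imread('pics/top0.png')[150:350,180:380]
cv2.imwrite('pics/s0c.png',cv2.resize(a,None,fx=3,fy=3,interpolation=2)[:600,:800]);cv2.imwrite('pics/t0c.png',cv2.resize(b,None,fx=3,fy=3,interpolation=2))
E
```

```text
(no output)
```

View pics/s0c.png

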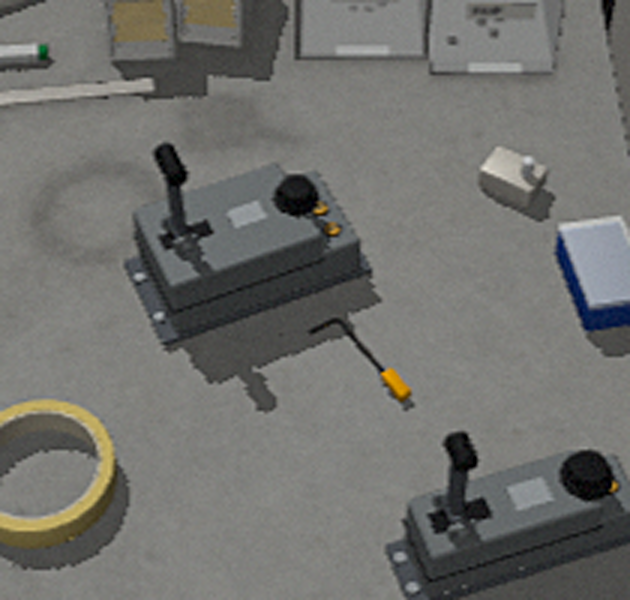

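View pics/t0c.png

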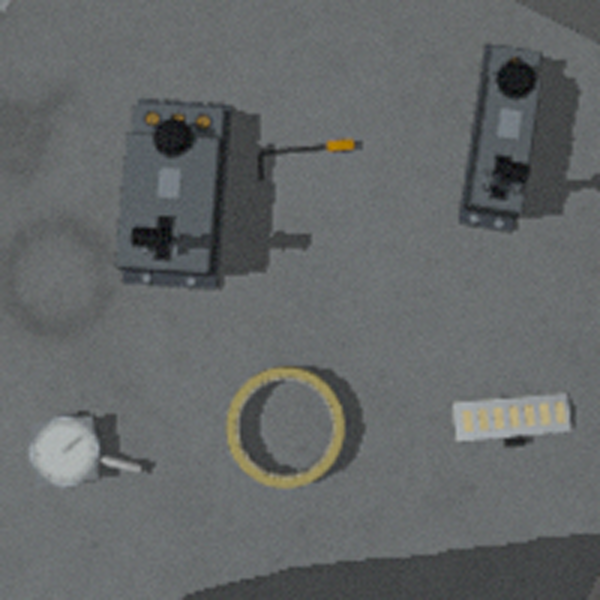

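The wide unit is the left one: three screws, at about (252,212) in scene and (238,215) in top. Its button is at about (269,194) in scene and (238,195) in top, and its bar at about (227,184) and (231,229). The narrow unit is at about (340,305) in scene and (347,195) in top. I'll fit the wide unit's pose from these points.

```bash
python3 - <<'E'
from h import *
from scipy.optimize import least_squares
np.set_printoptions(precision=1,suppress=True)
cs={n:manip.camera(n) for n in("scene","top")}
# hand-read pixels, local points
obs=[("scene",(268.7,193.5),(36,0,67)),("top",(237.7,195.3),(36,0,67)),
("scene",(226.7,184.3),(-45,0,123)),("top",(230.7,229),(-45,0,123)),
("top",(225,186+.2),(44,29,52)) ]
obs=obs[:4]
b=tri(ray(cs["scene"],obs[0][1]),ray(cs["top"],obs[1][1]));l=tri(ray(cs["scene"],obs[2][1]),ray(cs["top"],obs[3][1]))
print("button",b,"bar",l)
def W(p,L):
    c,s=np.cos(p[2]),np.sin(p[2]);L=np.atleast_2d(np.array(L,float))
    return np.c_[p[0]+c*L[:,0]-s*L[:,1],p[1]+s*L[:,0]+c*L[:,1],L[:,2]]
f=lambda p:np.concatenate([proj(cs[n],W(p,L))[0]-px for n,px,L in obs])
r=least_squares(f,[b[0]-36,b[1],0]);p=r.x
print(p[:2],np.degrees(p[2]),r.fun)
box=[(x,y,z) for x in(-65,39) for y in(-36,36) for z in(55,)]
for n in cs:
    im=np.ascontiguousarray(cs[n]["img"][:,:,::-1]);im=cv2.resize(im,None,fx=4,fy=4,interpolation=2)
    q=proj(cs[n],W(p,box))
    qs=(q[[0,1,3,2]]*4+2).astype(np.int32);cv2.polylines(im,[qs],True,(0,255,0),1)
    for L in((36,0,67),(-45,0,123),(-45,13,123),(-45,-13,123)):
        u=(proj(cs[n],W(p,L))[0]*4+2).astype(int);cv2.circle(im,tuple(map(int,u)),3,(0,0,255),-1)
    u=(proj(cs[n],W(p,(0,0,55)))[0]*4).astype(int)
    cv2.imwrite(f'pics/fit_{n}.png',im[u[1]-250:u[1]+250,u[0]-300:u[0]+300])
print("button W",W(p,(36,0,67)),"bar up",W(p,(-45,0,123)),"dropped",W(p,(-97,0,93)))
s=manip.read_state();print(s["eef_pos"],s["eef_rot"],s["clock"])
E
```

```text
button [569.2 -48.2  62.4] bar [487.2 -40.7 124.6]
[532.2 -45.6] -7.247967364395428 [-0.2 -0.7  0.6  0.2  0.   0.3 -0.2 -0.1]
button W [[567.9 -50.1  67. ]] bar up [[487.6 -39.9 123. ]] dropped [[436.  -33.4  93. ]]
[ 154.  -528.   227.4] [-1.6 -0.  -2.9] 0.7
```

```bash
python3 -c "
import cv2,numpy as np
a=cv2.imread('pics/fit_scene.png');b=cv2.imread('pics/fit_top.png')
cv2.imwrite('pics/fit.png',cv2.resize(np.hstack([a,b]),(800,333)))"
```

```text
(no output)
```

View pics/fit.png

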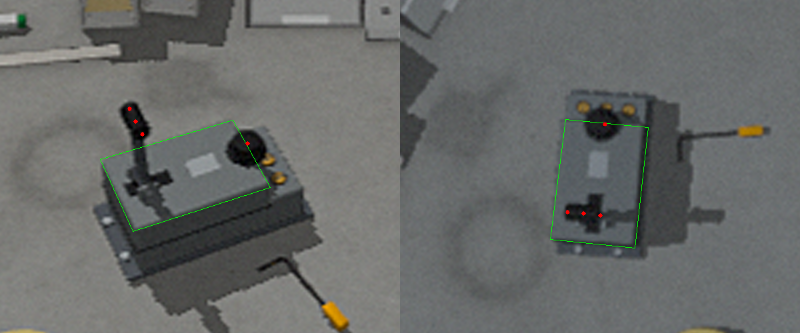

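The fitted box outline and points sit well on both pictures, with residuals under 0.7 px. Next I'll work out the move to above the button.

```bash
cat >> h.py <<'E'
def W(L,p=(532.2,-45.6,np.radians(-7.25))):
    c,s=np.cos(p[2]),np.sin(p[2]); return np.array([p[0]+c*L[0]-s*L[1],p[1]+s*L[0]+c*L[1],L[2]])
def go(L):
    s=manip.read_state(); Rm=R.from_euler('xyz',s["eef_rot"])
    z=-np.array([-np.sin(np.radians(-7.25)),np.cos(np.radians(-7.25)),0]); y=np.array([0,0,-1.]);x=np.cross(y,z)
    T=R.from_matrix(np.c_[x,y,z])
    np.set_printoptions(precision=2,suppress=True)
    print(s["clock"],"tcp",s["eef_pos"],"F",s["wrist_force"],"gap",s["finger_gap"],"need shift",rel(s,W(L)),"turn deg",np.degrees((Rm.inv()*T).as_rotvec()))
E
python3 -c "
from h import *
go((36,0,130))"
```

```text
0.7 tcp [ 153.98 -527.99  227.45] F [ 0.45  0.32 -0.26] gap 93.91800711940024 need shift [-531.16   97.43 -342.87] turn deg [-0.   23.51  0.  ]
```

```bash
python3 -m jog '[-34,0,-22,0,5,0,-68,0,-44,0,10,0,-102,0,-66,0,15,0,-136,0,-88,0,20,0,-170,0,-110,0,23.5,0,-204,0,-132,0,23.5,0,-238,0,-154,0,23.5,0,-272,0,-176,0,23.5,0,-306,0,-198,0,23.5,0,-340,0,-219,0,23.5,0]' 0 20; python3 -c "
from h import *
go((36,0,130))"
```

```text
clock: 1.53
eef_pos: [420.0, -220.7, 227.8]
eef_rot: [-1.571, 0.001, 3.015]
wrist_force: [0.8, -0.1, -0.0]
finger_gap: 30.8
1.5333 tcp [ 420.02 -220.72  227.75] F [ 0.84 -0.06 -0.04] gap 30.774795698512346 need shift [-125.15   97.78 -187.88] turn deg [-0.01  0.01 -0.03]
```

```bash
python3 -m jog '[-20,10,-30,0,0,0,-40,20,-60,0,0,0,-60,35,-90,0,0,0,-80,50,-120,0,0,0,-100,65,-150,0,0,0,-115,80,-175,0,0,0,-125,90,-188,0,0,0,-125,98,-188,0,0,0,-125,98,-188,0,0,0]' 0 20; python3 - <<'E'
from h import *
go((36,0,130))
cs={n:manip.camera(n) for n in("scene","top")}
a=cs["scene"]["img"][120:320,170:370,::-1];b=cs["top"]["img"][120:320,140:340,::-1]
cv2.imwrite('pics/press0.png',cv2.resize(np.hstack([a,b]),(800,400),interpolation=2))
E
```

```text
clock: 2.28
eef_pos: [566.1, -51.3, 127.5]
eef_rot: [-1.571, -0.003, 3.017]
wrist_force: [-0.3, -0.1, 0.4]
finger_gap: 0.3
2.2833 tcp [566.09 -51.34 127.53] F [-0.25 -0.05  0.37] gap 0.2879592602545542 need shift [-1.66 -2.47 -1.41] turn deg [-0.    0.08  0.17]
```

View pics/press0.png

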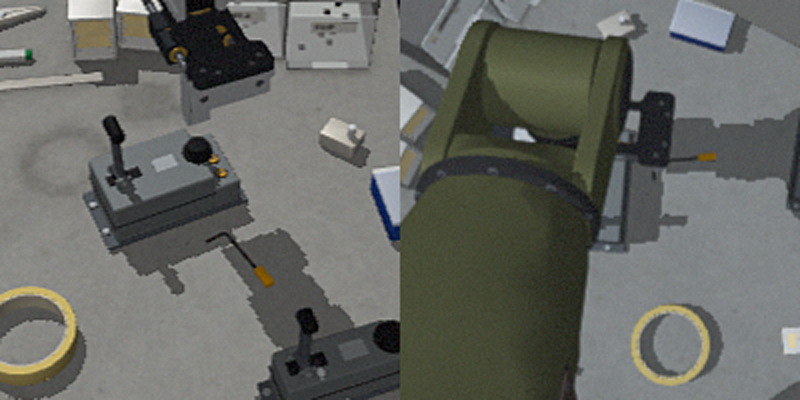

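```bash
python3 -m jog '[-1,20,0,0,0,0,-1,34,0,0,0,0,-1,37,0,0,0,0,-1,39,0,0,0,0,-1,41,0,0,0,0,-1,43,0,0,0,0,-1,44,0,0,0,0,-1,45,0,0,0,0,-1,45,0,0,0,0,-1,45,0,0,0,0]'; python3 - <<'E'
from h import *
go((36,0,83))
c=manip.camera("scene")
cv2.imwrite('pics/press1.png',cv2.resize(c["img"][120:320,170:370,::-1],(600,600),interpolation=2))
E
```

```text
clock: 3.22
eef_pos: [568.1, -52.1, 84.9]
eef_rot: [-1.571, 0.001, 3.015]
wrist_force: [0.8, -2.6, 3.5]
finger_gap: 0.5
3.2167 tcp [568.11 -52.11  84.95] F [ 0.79 -2.58  3.49] gap 0.49400130814401333 need shift [ 0.45  1.95 -1.93] turn deg [-0.01  0.01 -0.07]
```

View pics/press1.png

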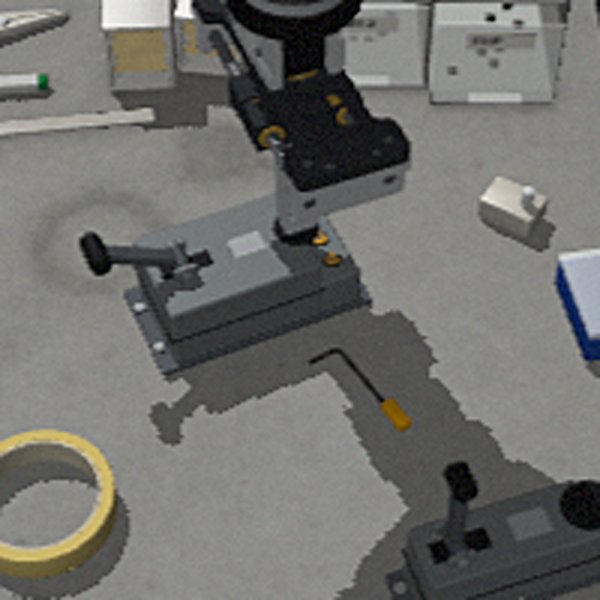

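The lever has dropped: its bar is now at about (202,204) in the full picture, and the narrow lever is still up. I'll hold the button briefly, then rise and check the bar position.

```bash
python3 -m jog '[0,0,0,0,0,0,0,0,0,0,0,0,0,0,0,0,0,0,0,-10,0,0,0,0,0,-40,0,0,0,0,0,-75,0,0,0,0,0,-95,0,0,0,0,0,-95,0,0,0,0]'; python3 - <<'E'
from h import *
go((-97,0,93))
c=manip.camera("scene");print(proj(c,[W((-97,0,93)),W((-97,13,93)),W((-97,-13,93)),W((-45,0,123))]),[(r["xy"],r["score"]) for r in manip.tip_of("wide_lever_grip",c)])
cv2.imwrite('pics/up1.png',cv2.resize(c["img"][120:320,170:370,::-1],(600,600),interpolation=2))
E
```

```text
clock: 3.93
eef_pos: [569.0, -51.8, 184.5]
eef_rot: [-1.571, 0.006, 3.015]
wrist_force: [1.1, -0.5, 1.2]
finger_gap: 0.7
3.9333 tcp [568.97 -51.82 184.46] F [ 1.06 -0.5   1.25] gap 0.6675031379956455 need shift [134.81  90.64  -1.56] turn deg [ 0.01  0.02 -0.35]
[[200.84 203.83]
 [198.74 198.9 ]
 [202.97 208.85]
 [226.74 184.6 ]] [([204.0, 205.3], 0.75)]
```

View pics/up1.png

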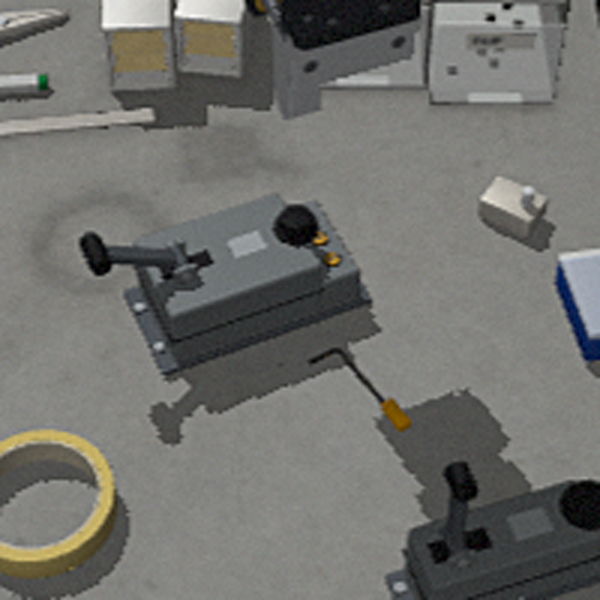

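```bash
python3 -m jog '[35,0,0,0,0,0,70,0,0,0,0,0,105,0,-1,0,0,0,134,0,-1,0,0,0,134,30,-1,0,0,0,134,40,-1,0,0,0,134,40,-1,0,0,0,134,40,-1,0,0,0]' 60 15; python3 - <<'E'
from h import *
go((-97,0,96))
c=manip.camera("scene")
cv2.imwrite('pics/pre.png',cv2.resize(c["img"][120:320,150:350,::-1],(600,600),interpolation=2))
E
```

```text
clock: 4.7
eef_pos: [435.0, -34.0, 138.8]
eef_rot: [-1.571, -0.003, 3.015]
wrist_force: [0.8, -1.7, -0.3]
finger_gap: 50.5
4.7 tcp [434.99 -34.02 138.81] F [ 0.77 -1.69 -0.26] gap 50.51099528291643 need shift [-1.02 42.81 -0.77] turn deg [0.01 0.01 0.16]
```

View pics/pre.png

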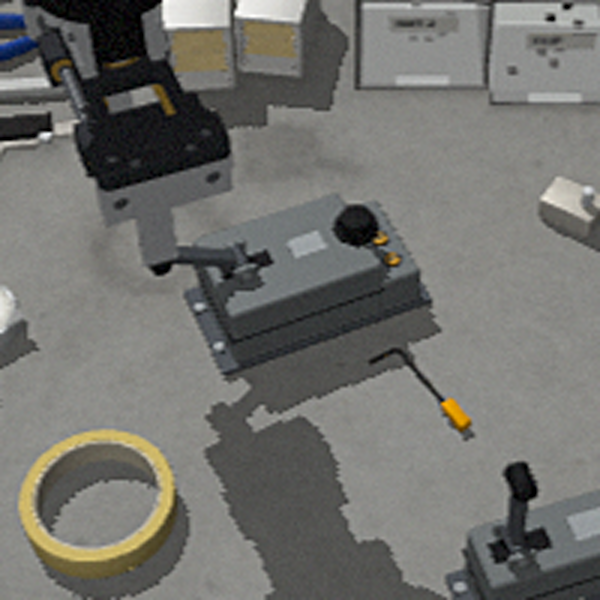

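```bash
python3 -m jog '[0,10,0,0,0,0,0,22,0,0,0,0,0,34,0,0,0,0,0,43,0,0,0,0,0,43,0,0,0,0,0,43,0,0,0,0]' 60 15; python3 -m jog '[0,0,0,0,0,0,0,0,0,0,0,0,0,0,0,0,0,0,0,0,0,0,0,0,0,0,0,0,0,0,0,0,0,0,0,0,0,0,0,0,0,0,0,0,0,0,0,0]' 20 20
python3 - <<'E'
from h import *
go((-97,0,96))
c=manip.camera("scene")
cv2.imwrite('pics/grip.png',cv2.resize(c["img"][120:320,150:350,::-1],(600,600),interpolation=2))
E
```

```text
clock: 5.25
eef_pos: [435.0, -34.1, 96.2]
eef_rot: [-1.571, -0.001, 3.015]
wrist_force: [0.5, 0.7, 0.5]
finger_gap: 60.3
clock: 5.92
eef_pos: [435.0, -34.1, 96.6]
eef_rot: [-1.571, 0.0, 3.015]
wrist_force: [-1.5, -1.6, 2.4]
finger_gap: 25.6
5.9167 tcp [434.98 -34.15  96.55] F [-1.49 -1.64  2.38] gap 25.595203093272787 need shift [-0.89  0.55 -0.91] turn deg [-0.01  0.02 -0.01]
```

View pics/grip.png

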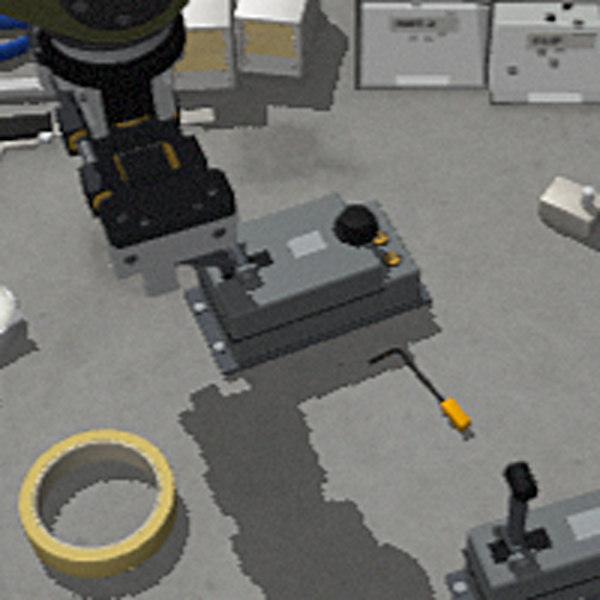

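The grip is on: the gap reads 25.6 mm against the 26 mm bar. I'll lift along the hinge arc.

```bash
python3 -m jog '[-2.5,-4,0,0,0,0,-5,-7.4,0,0,0,0,-8,-10.9,0,0,0,0,-11.1,-14,0,0,0,0,-14.5,-17,0,0,0,0,-18.2,-19.7,0,0,0,0,-22,-22,0,0,0,0,-26,-24.2,0,0,0,0,-30,-26,0,0,0,0,-34.3,-27.5,0,0,0,0]' 20 20; python3 - <<'E'
from h import *
go((-45+60*np.sin(.12),0,63+60*np.cos(.12)+3))
c=manip.camera("scene")
cv2.imwrite('pics/lift.png',cv2.resize(c["img"][120:320,150:350,::-1],(600,600),interpolation=2))
E
```

```text
clock: 6.8
eef_pos: [469.4, -38.0, 124.3]
eef_rot: [-1.572, -0.0, 3.015]
wrist_force: [-4.5, 5.9, 1.4]
finger_gap: 25.9
6.8 tcp [469.36 -37.99 124.34] F [-4.51  5.88  1.42] gap 25.937666745520513 need shift [-25.48  -1.23  -0.37] turn deg [0.05 0.01 0.01]
```

View pics/lift.png

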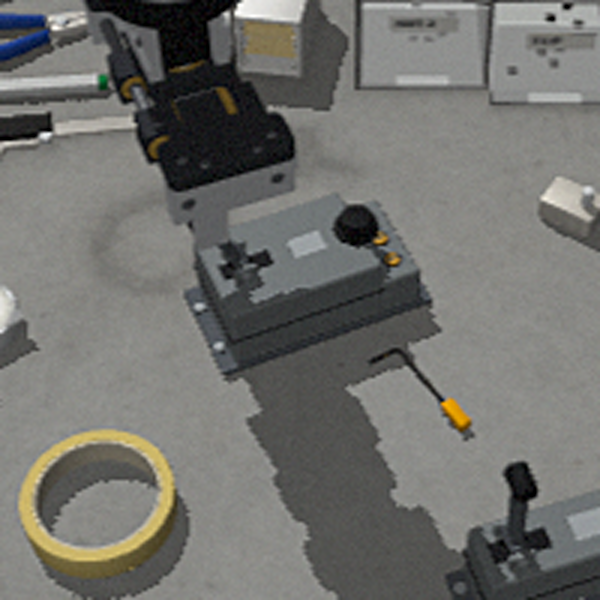

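The lever is following the gripper. I'll carry on past upright to the stop.

```bash
python3 -m jog '[-4.4,-1,0,0,0,0,-8.8,-2,0,0,0,0,-13.3,-2.4,0,0,0,0,-17.7,-2.7,0,0,0,0,-20,-2.6,0,0,0,0,-22,-2.5,0,0,0,0,-23.5,-2.3,0,0,0,0,-25,-2.2,0,0,0,0,-25,-2.2,0,0,0,0]'; python3 - <<'E'
from h import *
go((-45+60*np.sin(.12),0,63+60*np.cos(.12)+3))
c=manip.camera("scene")
cv2.imwrite('pics/lift2.png',cv2.resize(c["img"][120:320,150:350,::-1],(600,600),interpolation=2))
E
```

```text
clock: 7.6
eef_pos: [495.1, -40.8, 127.2]
eef_rot: [-1.572, 0.003, 3.015]
wrist_force: [-0.2, 8.2, 7.8]
finger_gap: 25.1
7.6 tcp [495.06 -40.8  127.24] F [-0.18  8.2   7.76] gap 25.0564238196805 need shift [0.37 1.67 0.08] turn deg [ 0.09  0.   -0.14]
```

View pics/lift2.png

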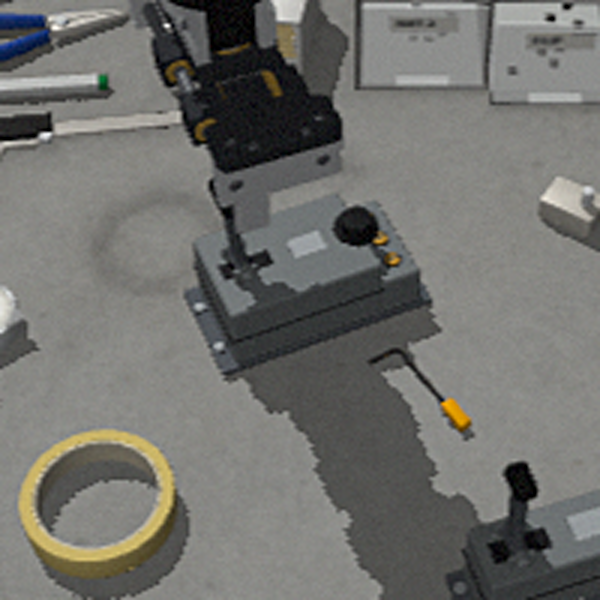

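The bar seems to have slipped forward in the fingers, since it shows left of the finger at about (222,183). I'll zoom in before going further.

```bash
python3 - <<'E'
from h import *
c=manip.camera("scene")
a=cv2.resize(c["img"][160:225,190:260,::-1],(560,520),interpolation=2)
for th,col in((0,(0,0,255)),(.2,(0,255,0)),(-.12,(255,0,0))):
  q=proj(c,[W((-45-60*np.sin(th),y,63+60*np.cos(th))) for y in(13,-13)])
  for u in q: cv2.circle(a,(int((u[0]-190+.5)*8),int((u[1]-160+.5)*8)),5,col,1)
cv2.imwrite('pics/z1.png',a); print(manip.read_state()["wrist_force"],manip.read_state()["moment"])
E
```

```text
[-1.58002673  8.55435328  7.63553409] [ 1.49874688  0.43064464 -0.05686644]
```

View pics/z1.png

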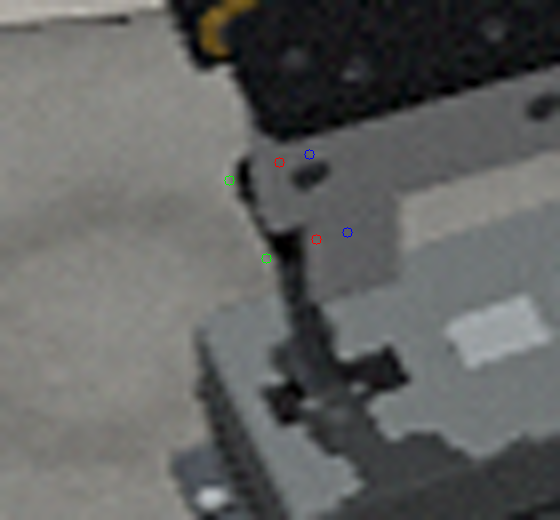

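The bar has slipped to the pads' front edge at an angle of about 0.1–0.15, so it's probably not latched. I'll open, rise and look. If it has dropped, I'll push it up from the front with closed fingers, where it can't slip.

```bash
python3 -m jog '[0,0,0,0,0,0,0,0,0,0,0,0,0,0,0,0,0,0,0,0,0,0,0,0,0,-20,0,0,0,0,0,-50,0,0,0,0,0,-70,0,0,0,0,0,-70,0,0,0,0]' 60 20; python3 - <<'E'
from h import *
go((-122,0,100))
c=manip.camera("scene")
cv2.imwrite('pics/rel.png',cv2.resize(c["img"][120:320,150:350,::-1],(600,600),interpolation=2))
E
```

```text
clock: 8.37
eef_pos: [495.3, -41.9, 200.2]
eef_rot: [-1.57, 0.006, 3.015]
wrist_force: [0.6, 0.1, 0.9]
finger_gap: 60.0
8.3667 tcp [495.34 -41.89 200.19] F [0.57 0.1  0.89] gap 59.955863329641204 need shift [85.61 99.64 -1.  ] turn deg [-0.02  0.   -0.37]
```

View pics/rel.png

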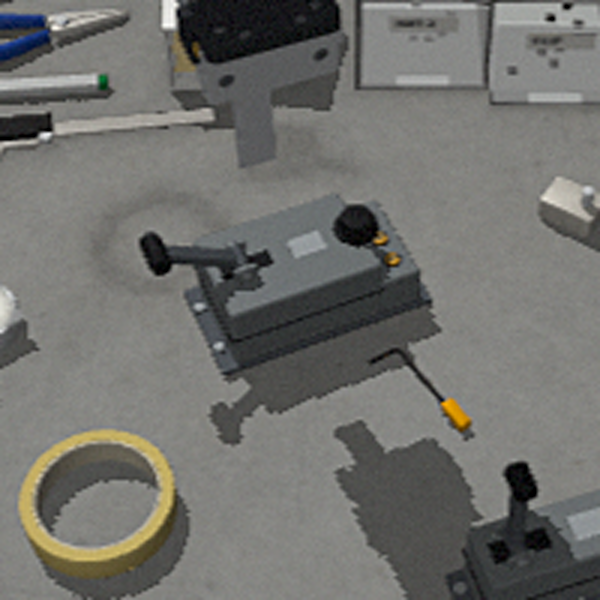

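It wasn't latched: the lever is dropped again, with its bar at about (201,204). Pushing from the front now.

```bash
python3 -m jog '[25,0,-1,0,0,0,50,0,-1,0,0,0,86,0,-1,0,0,0,86,25,-1,0,0,0,86,50,-1,0,0,0,86,70,-1,0,0,0,86,85,-1,0,0,0,86,96,-1,0,0,0,86,96,-1,0,0,0,86,96,-1,0,0,0]' 0 30; python3 - <<'E'
from h import *
go((-122,0,100))
c=manip.camera("scene")
cv2.imwrite('pics/front.png',cv2.resize(c["img"][120:320,150:350,::-1],(600,600),interpolation=2))
E
```

```text
clock: 9.25
eef_pos: [408.1, -29.7, 99.5]
eef_rot: [-1.571, -0.002, 3.015]
wrist_force: [-0.1, 0.5, -0.0]
finger_gap: 0.5
9.25 tcp [408.11 -29.67  99.5 ] F [-0.13  0.46 -0.02] gap 0.5232168613954004 need shift [-3.11 -0.51  0.14] turn deg [0.   0.01 0.11]
```

View pics/front.png

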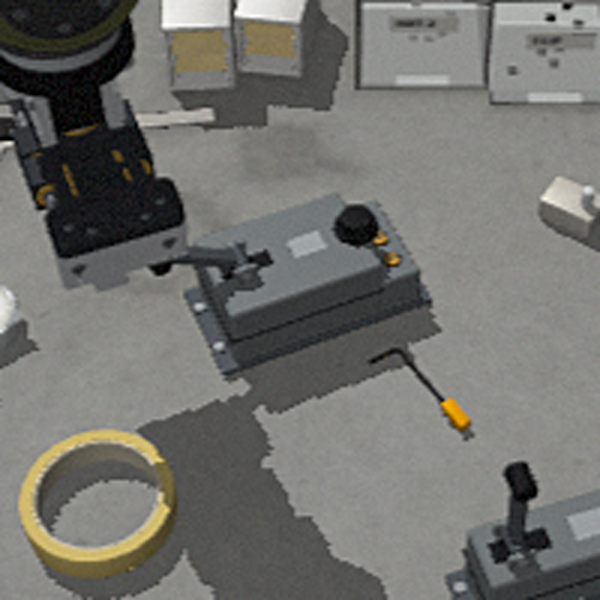

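```bash
python3 -m jog '[-8,0,0,0,0,0,-13,-1,0,0,0,0,-18,-6,0,0,0,0,-24,-13,0,0,0,0,-31,-19,0,0,0,0,-39,-24,0,0,0,0,-47,-27,0,0,0,0,-54,-28,0,0,0,0,-60,-29,0,0,0,0,-60,-29,0,0,0,0]' 0 30; python3 - <<'E'
from h import *
go((-53,0,128))
c=manip.camera("scene")
cv2.imwrite('pics/push.png',cv2.resize(c["img"][120:320,150:350,::-1],(600,600),interpolation=2))
E
```

```text
clock: 10.13
eef_pos: [469.3, -37.4, 129.2]
eef_rot: [-1.571, 0.001, 3.015]
wrist_force: [-0.7, 0.1, 1.0]
finger_gap: 0.5
10.1333 tcp [469.31 -37.43 129.19] F [-0.7   0.11  1.02] gap 0.502676774720698 need shift [-10.42   1.2    0.17] turn deg [-0.    0.01 -0.05]
```

View pics/push.png

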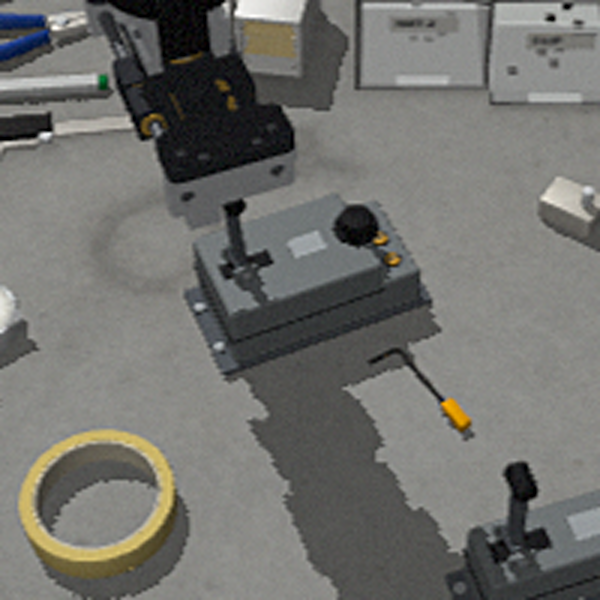

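The lever is following the push and is nearly upright. I'll push on to the stop.

```bash
python3 -m jog '[-3,0,0,0,0,0,-6,0,0,0,0,0,-8,0,0,0,0,0,-10,0,0,0,0,0,-11,0,0,0,0,0,-11,0,0,0,0,0,-11,0,0,0,0,0]'; python3 - <<'E'
from h import *
go((-53,0,128))
c=manip.camera("scene")
cv2.imwrite('pics/push2.png',cv2.resize(c["img"][120:320,150:350,::-1],(600,600),interpolation=2))
E
```

```text
clock: 10.77
eef_pos: [479.0, -38.6, 129.1]
eef_rot: [-1.571, -0.0, 3.015]
wrist_force: [-0.8, -0.3, 0.2]
finger_gap: 0.3
10.7667 tcp [478.98 -38.63 129.1 ] F [-0.85 -0.27  0.22] gap 0.3067010435803375 need shift [-0.68  1.1   0.19] turn deg [-0.    0.01  0.01]
```

View pics/push2.png

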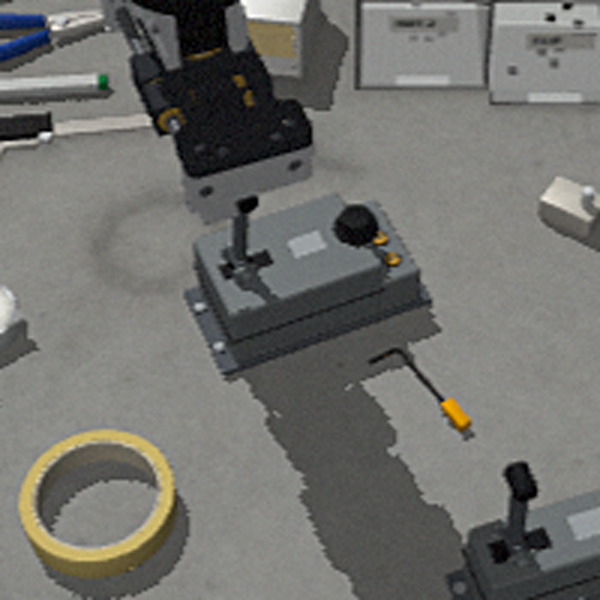

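```bash
python3 -m jog '[-1.5,0,0,0,0,0,-3,0,0,0,0,0,-4,0,0,0,0,0,-4,0,0,0,0,0,-4,0,0,0,0,0]'; python3 - <<'E'
from h import *
go((-53,0,128))
E
```

```text
clock: 11.23
eef_pos: [481.8, -38.9, 129.0]
eef_rot: [-1.571, -0.004, 3.015]
wrist_force: [-11.9, 2.3, 8.2]
finger_gap: 0.9
11.2333 tcp [481.82 -38.89 129.01] F [-11.87   2.31   8.19] gap 0.9386951465155626 need shift [2.18 1.02 0.3 ] turn deg [0.01 0.02 0.21]
```

It's against the stop with 12 N. I'll back off and look.

```bash
python3 -m jog '[0,0,0,0,0,0,3,0,0,0,0,0,8,0,0,0,0,0,20,0,0,0,0,0,45,0,0,0,0,0,80,0,0,0,0,0,80,-20,0,0,0,0,80,-20,0,0,0,0]'; python3 - <<'E'
from h import *
go((-53,0,128))
c=manip.camera("scene")
a=np.ascontiguousarray(c["img"][120:320,150:350,::-1]);a=cv2.resize(a,(600,600),interpolation=2)
u=(proj(c,W((-45,0,123)))[0]-[150,120]+.5)*3; cv2.circle(a,(int(u[0]),int(u[1])),3,(0,0,255),1)
cv2.imwrite('pics/done.png',a); save(manip.camera("top"),'donet.png')
E
```

```text
clock: 11.9
eef_pos: [403.7, -29.1, 151.3]
eef_rot: [-1.571, 0.004, 3.015]
wrist_force: [0.3, -0.7, 0.8]
finger_gap: 0.3
11.9 tcp [403.67 -29.11 151.31] F [ 0.32 -0.72  0.8 ] gap 0.2544771071700205 need shift [-76.5   23.6    0.15] turn deg [-0.01  0.01 -0.21]
```

View pics/done.png

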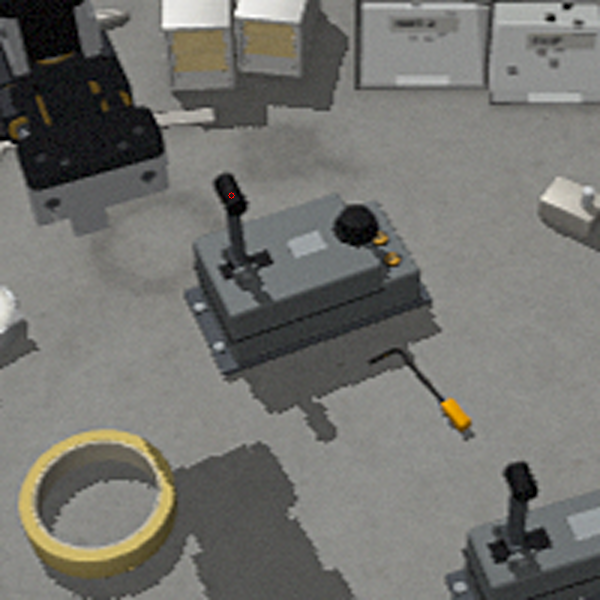

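The lever stands upright at the θ=0 point (227,184), the button is out, and the narrow lever is up. I'll wait a second, check again and hand in.

```bash
python3 -m jog '[0,-10,0,0,0,0,0,-20,0,0,0,0,0,-40,0,0,0,0,0,-40,0,0,0,0,0,-40,0,0,0,0,0,-40,0,0,0,0,0,-40,0,0,0,0,0,-40,0,0,0,0,0,-40,0,0,0,0,0,-40,0,0,0,0]'; python3 - <<'E'
from h import *
c=manip.camera("scene")
a=cv2.imread('pics/done.png'); b=cv2.resize(c["img"][120:320,150:350,::-1],(600,600),interpolation=2)
print(np.abs(a[160:600,200:].astype(int)-b[160:600,200:]).mean())
print(proj(c,W((-45,0,123))),[(r["xy"],r["score"]) for r in manip.tip_of("wide_lever_grip",c)])
cv2.imwrite('pics/done2.png',b)
E
```

```text
clock: 12.83
eef_pos: [403.6, -29.1, 188.8]
eef_rot: [-1.571, -0.0, 3.015]
wrist_force: [0.0, 0.1, -0.4]
finger_gap: 0.7
4.514920454545455
[[226.73631587 184.59529761]] []
```

View pics/done2.png

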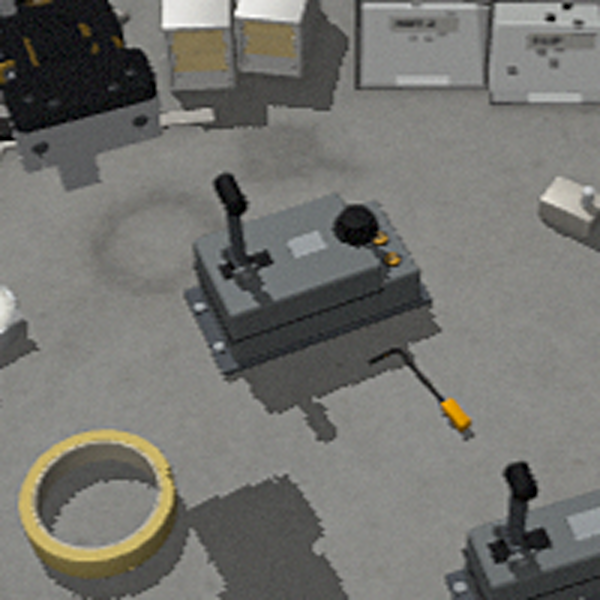

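Nothing has changed after about a second: wide lever upright at (227,184), narrow lever upright at (322,280), gripper clear of both.

```bash
python3 -c "
from cell import manip
print(manip.sign_off())"
```

```text
the job is handed in; nothing more can be done
None
```

The wide unit's test is done and handed in at about 13 s: I pressed the button, the lever dropped, and it is now back upright and latched.

- **Press:** I pushed the button with closed fingers, and the camera showed the lever dropped while it was held.
- **First lift failed:** I pinched the bar by its ends at 20 N, but it slipped in the fingers just short of upright. When I released it, the lever dropped again.
- **Second lift worked:** I pushed the lever up from the front with closed fingers until it met its stop, at about 12 N on the wrist, then backed away.

**Last checks:** About a second after I let go, the wide lever was still at its upright position in the scene picture, around (227,184). The button was out, the narrow lever was upright, and the wrist force was near 0 N.

In that last picture the network did not find the lever bar, so the check rests on my own look and the projected upright point. I saved a last top view but did not look at it. The highest wrist force I read was about 15 N, but I only read it at the end of each move.

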